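Sort the potted succulents into their trays

ROBOT

A 6-joint arm with a two-finger parallel gripper is mounted at the origin on the work surface. World frame = base frame: x ahead of the robot, y to its left, z up, the work surface at z = 0. Lengths are in m, angles in rad, forces in N, time in s.
With the tool pointing down it reaches from about 0.25 to 0.775 m from the base axis. Payload 4 kg.
Tool frame: the origin (TCP) lies midway between the tips of the shut fingers; the grasp point (between the pads) lies 19 mm behind it; z points along the fingers, y is the line along which they close (so a half turn about z gives the same grasp; the last joint's range is limited). The gripper opens to 85 mm and grips with 20 to 120 N. Pads are 22 mm wide; open, the fingers measure 114 mm over their backs; the gripper's body (76 mm by 85 mm) begins 54 mm behind the grasp point. The pads swing forward as they close: fully open they stand 13 mm farther back than shut.
Start: joints at [1.184, 0.087, 1.371, -0, 1.684, -0.103], TCP at [0.154, 0.528, 0.231] pointing down, gripper open.
Joint ranges: [-3.1, 3.1], [-0.76, 2.03], [0.27, 2.55], [-1.08, 4.22], [0.17, 2.65], [-2.57, 2.57]. Speed limits (rad/s): [2.79, 2.79, 3.14, 3.14, 3.14, 3.14].

INTERFACE

Orientations are given as a unit quaternion [w, x, y, z].
In Python, from cell import ctrl, eyes, ticket gives the robot as it stands. The module is installed in compiled form; this text tells all that it offers.
- The arm moves only by the tool apply_moves, never from a script. Its argument "series" is text: rows parted by semicolons, each of 6 numbers parted by spaces: the shift along the tool's x, y, z in cm, then the turn, a rotation vector about the tool's x, y, z in degrees. In form: tx ty tz rx ry rz; .... A call has 1 to 5 rows; each row shifts and turns the commanded pose from where the row before left it, along the tool's axes as they then stand; what a row does not reach is not made up. A row lasts 1/8 s, in which the tool goes at most 62.5 mm and 10.7 degrees, less where a joint would pass 70% of its speed; a pose out of reach is approached as far as the arm can. A call with a gripper value outside its range is refused whole. "grip" is the opening, from 0 (shut) to 1 (fully open), set as the call begins (left out, the last holds). The fingers move at their own pace and stop on an object; the grip force is fixed at half the most. Time passes only in rows, so rows that do not move let the fingers close. It gives the time, the measured TCP pose, the force, the opening and the grip force at its end, in the units of the state.
- ctrl.observe(): the state, without advancing time (a new reading comes with each control period).
- eyes.get_image(name): name is "side" or "top"; returns the picture (480x640x3 uint8, red, green, blue); there is no depth.
- eyes.camera_info(name): a dict with "fx", "fy", "cx", "cy" (pixels), "rvec" (rotation vector, rad) and "tvec" (3), from world to camera coordinates, as OpenCV has them. Camera axes: x right, y down, z forward; pixel columns grow to the right and rows downward; lengths in m; the calibration is good to about 2 mm. A picture is of the moment at which its call begins. camera_info takes no time and is no camera call.
- ticket.job_done(): hands the job in; it is judged then, once.
The state is a dict: "time": time; "joints": joint angles; "joint_velocities": joint speeds; "joint_torque": joint torques, N m; "position": TCP position; "orientation": TCP orientation; "wrist_force": force on the tool from outside, world axes, zero at the start; "torque": the same for the moment, N m; "grip_width": opening from 0.0 (shut) to 1.0 (fully open); "finger_force": force on a finger pad.
Only numpy, scipy, OpenCV 4.12 (cv2) and the standard library are available. Lean on these libraries where they do the work, as an engineer would, in place of code of your own. Each camera call takes 0.05 s, during which the arm holds its last target. There are 200 camera calls.

TASK

Sort the four potted plants on the potting bench into their places: stand the two ball cacti in the long two-bay wooden tray, one in each bay (either way round), the three-stemmed column cactus in the small square wooden tray, and the leafy rosette on the round clay saucer. Each pot must stand flat on the floor inside the rim; keep the plants upright throughout, and leave the jar and the stack of empty pots where they are.

Things in the scene. Friction and masses are not known exactly. Their poses are not given: they have to be found in the camera images.
- ball_1_mid (a point): Ball cactus: a ribbed round green dome, 47 mm wide and 22 mm high, fills nearly all of the pot's top (76 mm high in all). One of two alike. Loose, 0.13 to 0.25 kg, in a plain straight-sided round clay pot, 54 mm in diameter and 54 mm high (all four pots are alike). This point is on the pot's axis, 36 mm above its underside, a good height to grip the pot; z is up. The yaw is arbitrary and does not matter.
- ball_2_mid (a point): Ball cactus: a ribbed round green dome, 47 mm wide and 22 mm high, fills nearly all of the pot's top (76 mm high in all). One of two alike. Loose, 0.13 to 0.25 kg, in a plain straight-sided round clay pot, 54 mm in diameter and 54 mm high (all four pots are alike). This point is on the pot's axis, 36 mm above its underside, a good height to grip the pot; z is up. The yaw is arbitrary and does not matter.
- column_mid (a point): Column cactus: three separate upright green finger-like stems, each 15 mm thick, the tallest rising 26 mm above the rim (80 mm high in all). Loose, 0.13 to 0.25 kg, in a plain straight-sided round clay pot, 54 mm in diameter and 54 mm high (all four pots are alike). This point is on the pot's axis, 36 mm above its underside, a good height to grip the pot; z is up. The yaw is arbitrary and does not matter.
- rosette_mid (a point): Leafy rosette: an open star of five pointed green leaves with gaps between them, spreading 53 mm across to the pot's rim, 15 mm high (69 mm high in all). Loose, 0.13 to 0.25 kg, in a plain straight-sided round clay pot, 54 mm in diameter and 54 mm high (all four pots are alike). This point is on the pot's axis, 36 mm above its underside, a good height to grip the pot; z is up. The yaw is arbitrary and does not matter.
- twin_tray: Long low wooden tray, 86 mm (its x) by 180 mm (its y), fixed to the bench, with two square bays, each 74 by 74 mm inside, parted by a 20 mm wide bar. The bay centres lie at +47 mm and -47 mm along its y axis. Bay floors 4 mm above the bench, rims and bar 12 mm above the bench; rims 6 mm thick. Origin: centre of the underside, on the bench; z up.
- square_tray: Small low square wooden tray with one bay, 86 by 86 mm outside, 74 by 74 mm inside, fixed to the bench. Floor 4 mm and rim 12 mm above the bench; rims 6 mm thick. Origin: centre of the underside, on the bench; axes along its sides, z up.
- saucer: Round clay saucer, 88 mm across outside, about 75 mm inside, fixed to the bench. Floor 4 mm and rim 12 mm above the bench. Origin: centre of the underside, on the bench; z up.
- jar: Bystander: closed glass jar with a steel cap, 68 mm in diameter, 100 mm high, standing loose at the right-hand side (-y). Origin: centre of the underside.
- pot_stack: Bystander: stack of nested empty brown plastic pots, 70 mm in diameter, 100 mm high, standing loose at the left-hand side (+y). Origin: centre of the underside.
Not all that is in view belongs to the job. Leave any blue look-alike of the part that bears ball_2_mid alone.

How it is judged:
At the end, for the whole second after the job is handed in: The ball cacti stand in different bays of the long tray, the column cactus in the square tray (within 12.5 mm of bay centre along both tray axes), the rosette within 13.5 mm of the saucer's centre; all on the floors (4 mm in height), upright within 0.1 rad, at rest (((x of ball_1_mid in the frame of twin_tray between -0.0125 and 0.0125 m and y of ball_1_mid in the frame of twin_tray between 0.0345 and 0.0595 m and x of ball_2_mid in the frame of twin_tray between -0.0125 and 0.0125 m and y of ball_2_mid in the frame of twin_tray between -0.0595 and -0.0345 m) or (x of ball_1_mid in the frame of twin_tray between -0.0125 and 0.0125 m and y of ball_1_mid in the frame of twin_tray between -0.0595 and -0.0345 m and x of ball_2_mid in the frame of twin_tray between -0.0125 and 0.0125 m and y of ball_2_mid in the frame of twin_tray between 0.0345 and 0.0595 m)) and x of column_mid in the frame of square_tray between -0.0125 and 0.0125 m and y of column_mid in the frame of square_tray between -0.0125 and 0.0125 m and horizontal distance between rosette_mid and saucer below 0.0135 m and height (world z) of ball_1_mid between 0.036 and 0.044 m and angle between each of ball_1_mid, ball_2_mid, column_mid, rosette_mid's own z axis and vertical below 0.1 rad and linear speed of each of ball_1, ball_2, column, rosette below 0.02 m/s and angular speed of each of ball_1, ball_2, column, rosette below 0.2 rad/s and height (world z) of ball_2_mid between 0.036 and 0.044 m and height (world z) of column_mid between 0.036 and 0.044 m and height (world z) of rosette_mid between 0.036 and 0.044 m); the robot touches nothing.
It fails at once if a potted plant is tipped more than about 35 degrees (angle between any of ball_1_mid, ball_2_mid, column_mid, rosette_mid's own z axis and vertical above 0.6 rad).
It fails at once if the jar or the stack of empty pots is shifted by more than 25 mm or tipped over (distance of any of jar, pot_stack from where it was at the start of the episode above 0.025 m or angle between any of jar, pot_stack's own z axis and vertical above 0.35 rad).
It also fails if it takes over 104 s, if anything falls off the work surface, if the arm or the gripper's body presses on something with over 40 N, if the wrist force passes 120 N, or if a joint passes its speed limit or range.

## Working session

There is one attempt and no reset: what is moved stays moved. The work goes in short steps, Python scripts to look and compute and a tool call to move; the robot and the scene stay as the last step left them, time stands still between calls to the robot, and variables do not carry over. Pictures are saved under pics/ and viewed, at most 14 in all, crops included, and the job is handed in when it is done.

Besides the shell and the picture viewer there is one more tool, called after "Request:" as a command line: name --argument value ..., lists and objects as JSON in quotes. apply_moves: Moves the arm, as the interface text tells. Its arguments: {"type":"object","properties":{"series":{"type":"string"},"grip":{"type":"number"}},"required":["series"]}

```bash
mkdir -p pics && python3 - <<'E'
from cell import ctrl, eyes
import cv2
for n in("top","side"):
    cv2.imwrite(f"pics/{n}0.png",eyes.get_image(n)[:,:,::-1]); print(n,eyes.camera_info(n))
s=ctrl.observe(); print(s)
E
```

```text
top {'fx': 613.8224469320226, 'fy': 613.8224469320226, 'cx': 304.01439721250665, 'cy': 240.54510315910164, 'rvec': array([ 2.13010066, -2.10940085,  0.19516959]), 'tvec': array([-4.12517295e-05,  5.00727272e-01,  1.59509690e+00])}
side {'fx': 443.52734939000817, 'fy': 443.52734939000817, 'cx': 321.02396624834046, 'cy': 247.9806809601443, 'rvec': array([ 2.30921012, -0.53264594,  0.24197723]), 'tvec': array([-0.42813169,  0.20586577,  0.99740042])}
{'time': 0.1, 'joints': array([ 1.18393621e+00,  8.78888438e-02,  1.37213138e+00,  5.34896031e-06,
        1.68360530e+00, -1.03107259e-01]), 'joint_velocities': array([ 6.71898555e-05, -4.71620596e-04, -2.80640276e-03,  2.05750852e-03,
       -3.96882043e-04, -8.40905110e-04]), 'joint_torque': array([ 2.25654716e-03, -3.53011751e+01, -3.14220214e+01, -1.40244260e-04,
        7.84710632e-03, -3.24978726e-05]), 'position': array([0.15381133, 0.52757858, 0.23023761]), 'orientation': array([-2.49105468e-04,  1.41400567e-01,  9.89951941e-01, -9.85442494e-04]), 'wrist_force': array([-0.38476238,  0.15249154,  1.12265372]), 'torque': array([ 0.03088562, -0.00792852, -0.03029319]), 'finger_force': 0.0, 'grip_width': 1.0002895582334914}
```

View pics/top0.png

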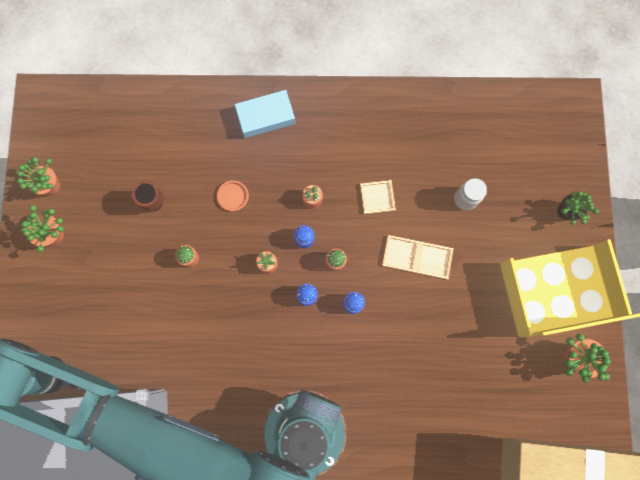

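View pics/side0.png

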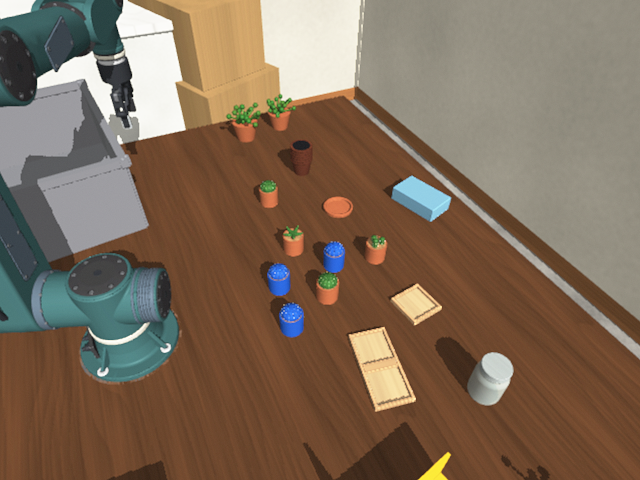

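The top view shows green ball cacti near (186,256) and (336,259), a plant at (266,262) and one at (312,195), with three blue decoys at (305,236), (307,294) and (354,302). The saucer is at (232,196), the square tray at (378,197) and the twin tray at (418,257). I'll zoom in to tell the plants apart and pick the corners.

```bash
python3 - <<'E'
import cv2
a=cv2.imread("pics/top0.png")
cv2.imwrite("pics/c1.png",cv2.resize(a[170:290,165:325],None,fx=5,fy=5,interpolation=cv2.INTER_CUBIC))
cv2.imwrite("pics/c2.png",cv2.resize(a[170:290,310:470],None,fx=5,fy=5,interpolation=cv2.INTER_CUBIC))
E
```

```text
(no output)
```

View pics/c1.png

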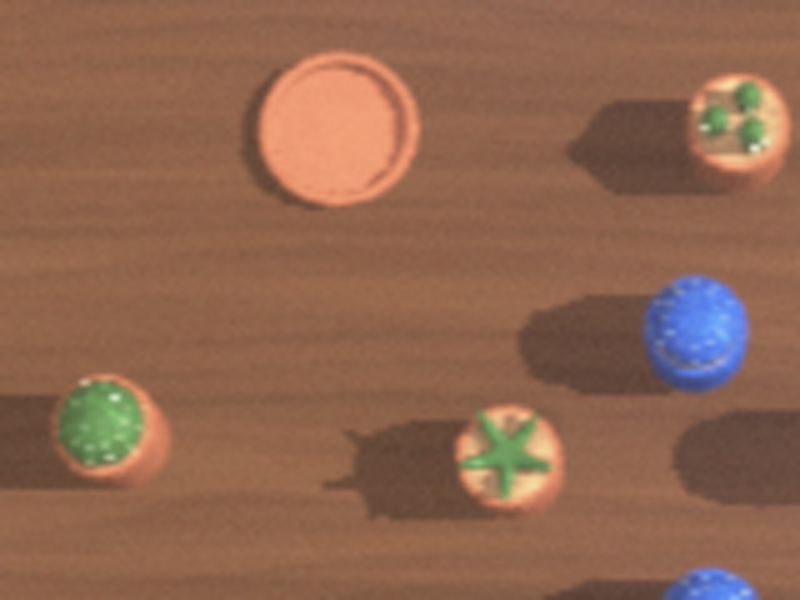

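View pics/c2.png

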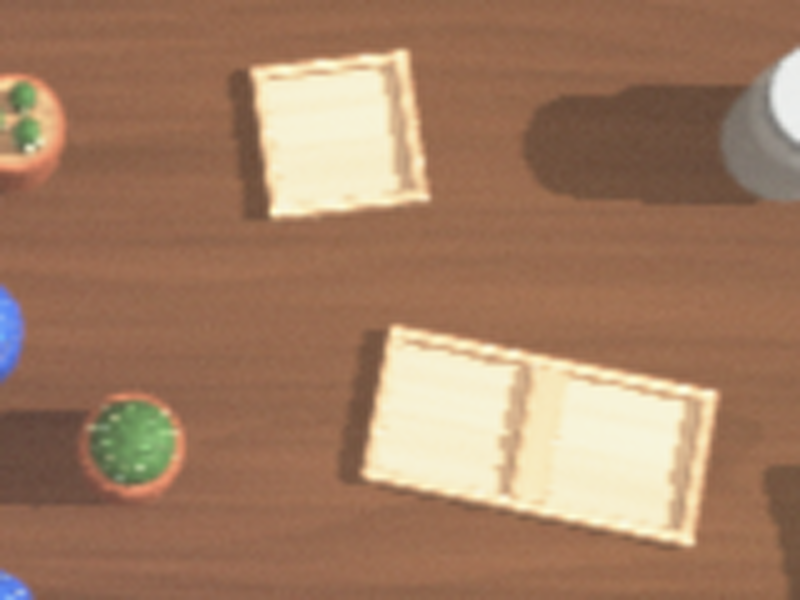

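c1 shows the left ball rim at (105,429), the rosette rim at (510,458), the column rim at (739,127) and the saucer at (339,129). c2 shows ball B's rim at (133,446), the square tray corners around (339,133), and the twin tray corners at (391,326), (717,391), (691,545) and (364,479).

```bash
cat > h.py <<'E'
import numpy as np, cv2, json, sys
from scipy.spatial.transform import Rotation as R
from cell import ctrl, eyes
def w(n,u,v,z):
    c=eyes.camera_info(n); Rm=cv2.Rodrigues(c["rvec"])[0]; t=np.array(c["tvec"])
    d=Rm.T@np.array([(u-c["cx"])/c["fx"],(v-c["cy"])/c["fy"],1]); o=-Rm.T@t
    return (o+d*(z-o[2])/d[2])[:2]
def delta(xyz):
    s=ctrl.observe(); q=s["orientation"]; r=R.from_quat([q[1],q[2],q[3],q[0]])
    return 100*r.inv().apply(np.array(xyz)-s["position"])
E
python3 - <<'E'
from h import *
f=lambda X,Y,ox,z: w("top",(X+.5)/5-.5+ox,(Y+.5)/5-.5+170,z)
P={"A":f(105,429,165,.054),"ros":f(510,458,165,.054),"col":f(739,127,165,.054),"B":f(133,446,310,.054),"sau":f(339,129,165,.012)}
sq=np.array([f(*p,310,.012) for p in [(250,67),(407,50),(429,198),(270,216)]]); P["sq"]=sq.mean(0)
tw=np.array([f(*p,310,.012) for p in [(391,326),(717,391),(691,545),(364,479)]])
c=tw.mean(0); L=(tw[0]+tw[3]-tw[1]-tw[2])/2; print("long",np.linalg.norm(L),np.linalg.norm(sq[0]-sq[1]))
L/=np.linalg.norm(L); P["twL"]=c+.047*L; P["twR"]=c-.047*L
json.dump({k:list(v) for k,v in P.items()},open("P.json","w"))
for k,v in P.items(): print(k,v.round(4),"dist",np.hypot(*v).round(3))
for n,u,v in [("ball A",268,183),("B",328,276)]: print(n,w("side",u,v,.065))
print(delta([*P["A"],.15]))
E
```

```text
long 0.17982566394612493 0.08814560973536596
A [0.4564 0.3188] dist 0.557
ros [0.4428 0.1033] dist 0.455
col [ 0.625  -0.0166] dist 0.625
B [ 0.451 -0.081] dist 0.458
sau [0.6332 0.2051] dist 0.666
sq [ 0.6349 -0.197 ] dist 0.665
twL [ 0.475  -0.2583] dist 0.541
twR [ 0.457  -0.3506] dist 0.576
ball A [0.46510967 0.32910358]
B [ 0.45930099 -0.07248683]
[-34.89223899 -11.55631609   8.03965386]
```

Request:
apply_moves --series "-4.4 -1.5 1 0 0 0;-4.4 -1.5 1 0 0 0;-4.4 -1.5 1 0 0 0;-4.4 -1.5 1 0 0 0;-4.4 -1.5 1 0 0 0" --grip 1

```text
time: 0.72
position: [0.3451, 0.3933, 0.1805]
orientation: [-0.0, 0.141, 0.99, -0.0]
wrist_force: [0.2, 0.1, -1.0]
grip_width: 0.998
finger_force: 0.0
```

Request:
apply_moves --series "-4.4 -1.4 1 0 0 0;-4.4 -1.4 1 0 0 0;-4.1 -1.3 1 0 0 0;0 0 0 0 0 0;0 0 0 0 0 0"

```text
time: 1.35
position: [0.4561, 0.319, 0.1509]
orientation: [-0.001, 0.142, 0.99, -0.0]
wrist_force: [-0.2, -0.5, 0.5]
grip_width: 1.0
finger_force: 0.0
```

```bash
python3 -c "
from h import *
P=json.load(open('P.json'));print(delta([*P['A'],.02]).round(2));print(ctrl.observe()['position'],ctrl.observe()['orientation'].round(3))"
```

```text
[-5.000e-02 -1.000e-02  1.309e+01]
[0.45608929 0.31901651 0.15089359] [-0.001  0.142  0.99  -0.   ]
```

Request:
apply_moves --series "0 0 3.5 0 0 0;0 0 3.5 0 0 0;0 0 3 0 0 0;0 0 2 0 0 0;0 0 1.1 0 0 0"

```text
time: 1.98
position: [0.4551, 0.3197, 0.0194]
orientation: [-0.001, 0.14, 0.99, -0.0]
wrist_force: [-0.2, 0.3, 0.5]
grip_width: 1.003
finger_force: 0.0
```

Request:
apply_moves --series "0 0 0 0 0 0;0 0 0 0 0 0;0 0 0 0 0 0;0 0 0 0 0 0;0 0 0 0 0 0" --grip 0.3

```text
time: 2.6
position: [0.4576, 0.3198, 0.0221]
orientation: [0.001, 0.141, 0.99, 0.001]
wrist_force: [-0.3, 0.6, 6.3]
grip_width: 0.614
finger_force: 63.5
```

Request:
apply_moves --series "0 0 -0.5 0 0 0;0 0 -1.5 0 0 0;0 0 -3 0 0 0;0 0 -4 0 0 0;0 0 -4 0 0 0"

```text
time: 3.22
position: [0.4562, 0.3186, 0.1517]
orientation: [-0.0, 0.142, 0.99, -0.0]
wrist_force: [0.2, -0.7, -1.6]
grip_width: 0.612
finger_force: 63.1
```

```bash
python3 - <<'E'
from h import *
P=json.load(open('P.json'));print(delta([*P['twR'],.15]).round(2));s=ctrl.observe();print(s['position'],s['grip_width'],s['finger_force'])
cv2.imwrite("pics/s1.png",eyes.get_image("side")[100:340,200:520,::-1])
E
```

```text
[-18.83 -64.21   0.2 ]
[0.4562309  0.31856791 0.15167948] 0.6123117517403069 63.07162553071976
```

View pics/s1.png

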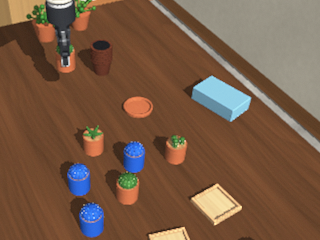

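The crop shows ball A hanging upright in the gripper at about (65,55). Next it goes to the far bay of the twin tray.

Request:
apply_moves --series "-0.6 -2.1 0 0 0 0;-1.25 -4.3 0 0 0 0;-1.25 -4.3 0 0 0 0;-1.25 -4.3 0 0 0 0;-1.25 -4.3 0 0 0 0"

```text
time: 3.9
position: [0.4546, 0.1154, 0.1486]
orientation: [-0.002, 0.142, 0.99, -0.001]
wrist_force: [0.9, -0.6, -1.7]
grip_width: 0.612
finger_force: 63.2
```

Request:
apply_moves --series "-1.25 -4.3 0 0 0 0;-1.25 -4.3 0 0 0 0;-1.25 -4.3 0 0 0 0;-1.25 -4.3 0 0 0 0;-1.25 -4.3 0 0 0 0"

```text
time: 4.53
position: [0.454, -0.1077, 0.1486]
orientation: [-0.002, 0.142, 0.99, 0.0]
wrist_force: [0.5, 1.1, -2.4]
grip_width: 0.612
finger_force: 63.2
```

Request:
apply_moves --series "-1.25 -4.3 0 0 0 0;-1.25 -4.3 0 0 0 0;-1.25 -4.3 0 0 0 0;-1.25 -4.3 0 0 0 0;-1.25 -4.3 0 0 0 0"

```text
time: 5.15
position: [0.4538, -0.331, 0.1484]
orientation: [-0.002, 0.142, 0.99, 0.001]
wrist_force: [-0.3, -0.0, -0.5]
grip_width: 0.616
finger_force: 63.2
```

```bash
python3 - <<'E'
from h import *
P=json.load(open('P.json'));print(delta([*P['twR'],.15]).round(2));s=ctrl.observe();print(s['position'],s['orientation'].round(3))
E
```

```text
[-0.86 -1.78 -0.17]
[ 0.45375152 -0.33103851  0.14836158] [-0.002  0.142  0.99   0.001]
```

Request:
apply_moves --series "-0.8 -1.7 0 0 0 0;0 0 0 0 0 0;0 0 3 0 0 0;0 0 3 0 0 0;0 0 0 0 0 0"

```text
time: 5.78
position: [0.4569, -0.3449, 0.0868]
orientation: [-0.003, 0.141, 0.99, 0.003]
wrist_force: [0.1, 0.3, -1.7]
grip_width: 0.612
finger_force: 63.3
```

```bash
python3 - <<'E'
from h import *
P=json.load(open('P.json'));print(delta([*P['twR'],.024]).round(2));s=ctrl.observe();print(s['position'],s['orientation'].round(3))
cv2.imwrite("pics/t2.png",cv2.resize(eyes.get_image("top")[200:320,340:500,::-1],None,fx=5,fy=5,interpolation=cv2.INTER_CUBIC))
E
```

```text
[-0.22 -0.57  6.28]
[ 0.45686672 -0.34488554  0.08681296] [-0.003  0.141  0.99   0.003]
```

View pics/t2.png

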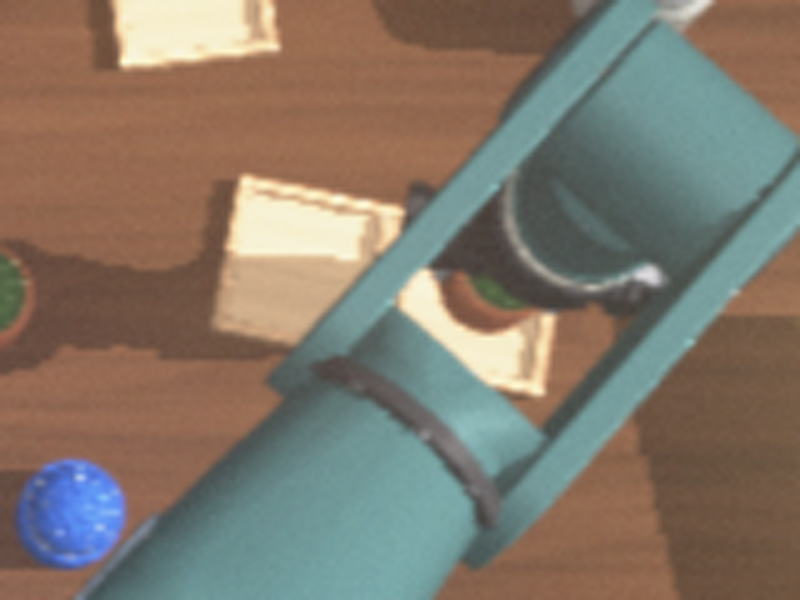

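The view shows the held pot at about (490,300), over the right-hand bay and slightly short of its centre. I'll correct and lower.

Request:
apply_moves --series "-0.2 -0.6 1 0 0 0;0 0 2 0 0 0;0 0 1.5 0 0 0;0 0 1 0 0 0;0 0 0.5 0 0 0"

```text
time: 6.45
position: [0.459, -0.3546, 0.0298]
orientation: [-0.0, 0.141, 0.99, 0.0]
wrist_force: [-0.3, -0.2, -1.8]
grip_width: 0.613
finger_force: 63.4
```

Request:
apply_moves --series "0 0 0.2 0 0 0;0 0 0 0 0 0;0 0 0 0 0 0"

```text
time: 6.82
position: [0.4594, -0.355, 0.0289]
orientation: [0.0, 0.141, 0.99, -0.0]
wrist_force: [0.4, 0.2, -2.9]
grip_width: 0.612
finger_force: 63.4
```

```bash
python3 - <<'E'
from h import *
P=json.load(open('P.json'));print(delta([*P['twR'],.024]).round(2));s=ctrl.observe();print(s['position'],s['orientation'].round(3),s['wrist_force'])
E
```

```text
[0.35 0.36 0.49]
[ 0.45935962 -0.35499031  0.02889464] [ 0.     0.141  0.99  -0.   ] [ 0.37207531  0.15454384 -2.87626549]
```

Request:
apply_moves --series "0.3 0.3 0.2 0 0 0;0 0 0.2 0 0 0;0 0 0 0 0 0;0 0 0 0 0 0"

```text
time: 7.32
position: [0.457, -0.3506, 0.0261]
orientation: [0.0, 0.141, 0.99, 0.0]
wrist_force: [-2.2, 1.2, 6.6]
grip_width: 0.61
finger_force: 64.1
```

Request:
apply_moves --series "0 0 0 0 0 0;0 0 0 0 0 0;0 0 0 0 0 0;0 0 0 0 0 0" --grip 0.9

```text
time: 7.82
position: [0.457, -0.351, 0.0241]
orientation: [-0.0, 0.141, 0.99, 0.0]
wrist_force: [-0.0, 0.3, -0.6]
grip_width: 0.899
finger_force: 0.0
```

Request:
apply_moves --series "0 0 -1.5 0 0 0;0 0 -2 0 0 0;0 0 -3 0 0 0;0 0 -3 0 0 0;0 0 -3 0 0 0"

```text
time: 8.45
position: [0.4572, -0.3511, 0.1516]
orientation: [0.001, 0.141, 0.99, -0.0]
wrist_force: [-0.5, -0.1, 0.8]
grip_width: 0.903
finger_force: 0.0
```

```bash
python3 - <<'E'
from h import *
P=json.load(open('P.json'));print(delta([*P['B'],.15]).round(2));s=ctrl.observe();print(s['position'])
E
```

```text
[ 8.16 25.76  0.13]
[ 0.45718179 -0.35114691  0.15161167]
```

Request:
apply_moves --series "1.4 4.3 0 0 0 0;1.4 4.3 0 0 0 0;1.4 4.3 0 0 0 0;1.4 4.3 0 0 0 0;1.4 4.3 0 0 0 0" --grip 1

```text
time: 9.07
position: [0.4501, -0.1237, 0.1507]
orientation: [0.001, 0.142, 0.99, -0.0]
wrist_force: [0.7, 0.2, 0.5]
grip_width: 1.001
finger_force: 0.0
```

Request:
apply_moves --series "1.2 4.2 0 0 0 0;0 0 0 0 0 0;0 0 0 0 0 0"

```text
time: 9.45
position: [0.4506, -0.0816, 0.1503]
orientation: [0.001, 0.141, 0.99, -0.0]
wrist_force: [-0.2, -0.0, -0.1]
grip_width: 1.002
finger_force: 0.0
```

```bash
python3 - <<'E'
from h import *
P=json.load(open('P.json'));print(delta([*P['B'],.02]).round(2));s=ctrl.observe();print(s['position'])
E
```

```text
[-0.    0.08 13.03]
[ 0.45057192 -0.08164973  0.15025117]
```

Request:
apply_moves --series "0 0 3.5 0 0 0;0 0 3.5 0 0 0;0 0 3 0 0 0;0 0 2 0 0 0;0 0 1 0 0 0"

```text
time: 10.07
position: [0.4497, -0.0823, 0.0182]
orientation: [-0.001, 0.142, 0.99, 0.0]
wrist_force: [0.9, 0.5, -0.7]
grip_width: 1.0
finger_force: 0.0
```

Request:
apply_moves --series "0 0 0 0 0 0;0 0 0 0 0 0;0 0 0 0 0 0;0 0 0 0 0 0;0 0 0 0 0 0" --grip 0.3

```text
time: 10.7
position: [0.4516, -0.0819, 0.0209]
orientation: [0.002, 0.141, 0.99, -0.0]
wrist_force: [0.0, -1.5, 6.6]
grip_width: 0.614
finger_force: 63.4
```

Request:
apply_moves --series "0 0 -0.5 0 0 0;0 0 -1.5 0 0 0;0 0 -3 0 0 0;0 0 -4 0 0 0;0 0 -4 0 0 0"

```text
time: 11.32
position: [0.4497, -0.081, 0.1507]
orientation: [-0.0, 0.141, 0.99, 0.0]
wrist_force: [0.0, -0.3, -0.6]
grip_width: 0.616
finger_force: 63.0
```

```bash
python3 - <<'E'
from h import *
P=json.load(open('P.json'));print(delta([*P['twL'],.15]).round(2));s=ctrl.observe();print(s['position'])
E
```

```text
[ -7.39 -16.31   0.07]
[ 0.44971439 -0.08104924  0.15073587]
```

Request:
apply_moves --series "-1 -2.3 0 0 0 0;-1.8 -4 0 0 0 0;-1.8 -4 0 0 0 0;-1.8 -4 0 0 0 0;-0.9 -2 0 0 0 0"

```text
time: 11.95
position: [0.4745, -0.2599, 0.1495]
orientation: [-0.0, 0.142, 0.99, 0.0]
wrist_force: [-0.4, -0.1, -1.6]
grip_width: 0.614
finger_force: 63.1
```

Request:
apply_moves --series "0 0 3 0 0 0;0 0 3 0 0 0;0 0 2 0 0 0;0 0 0 0 0 0;0 0 0 0 0 0"

```text
time: 12.58
position: [0.4753, -0.2582, 0.0705]
orientation: [0.001, 0.141, 0.99, -0.0]
wrist_force: [0.9, 0.6, -1.6]
grip_width: 0.617
finger_force: 63.1
```

```bash
python3 - <<'E'
from h import *
P=json.load(open('P.json'));print(delta([*P['twL'],.024]).round(2));s=ctrl.observe();print(s['position'])
E
```

```text
[ 0.03 -0.02  4.65]
[ 0.47530123 -0.25819156  0.07047012]
```

Request:
apply_moves --series "0 0 2 0 0 0;0 0 1.5 0 0 0;0 0 0.7 0 0 0;0 0 0.3 0 0 0;0 0 0 0 0 0"

```text
time: 13.2
position: [0.4752, -0.2585, 0.025]
orientation: [0.001, 0.141, 0.99, -0.0]
wrist_force: [-0.5, -0.4, -1.9]
grip_width: 0.615
finger_force: 63.1
```

Request:
apply_moves --series "0 0 0 0 0 0;0 0 0 0 0 0;0 0 0 0 0 0;0 0 0 0 0 0" --grip 0.85

```text
time: 13.7
position: [0.4748, -0.2582, 0.0244]
orientation: [0.0, 0.141, 0.99, -0.0]
wrist_force: [-0.3, -1.2, -0.2]
grip_width: 0.851
finger_force: 0.0
```

Request:
apply_moves --series "0 0 -1.5 0 0 0;0 0 -2 0 0 0;0 0 -3 0 0 0;0 0 -3 0 0 0;0 0 -3 0 0 0"

```text
time: 14.32
position: [0.4749, -0.2583, 0.1516]
orientation: [0.001, 0.141, 0.99, -0.0]
wrist_force: [0.6, 0.7, 0.0]
grip_width: 0.851
finger_force: 0.0
```

```bash
python3 - <<'E'
from h import *
P=json.load(open('P.json'));print(delta([*P['col'],.15]).round(2));s=ctrl.observe();print(s['position'])
E
```

```text
[-7.65 27.41  0.16]
[ 0.47486558 -0.2583374   0.15162389]
```

Next is the column cactus.

Request:
apply_moves --series "-1.3 4.5 0 0 0 0;-1.3 4.5 0 0 0 0;-1.3 4.6 0 0 0 0;-1.3 4.6 0 0 0 0;-1.3 4.6 0 0 0 0" --grip 1

```text
time: 14.95
position: [0.6019, -0.0563, 0.1508]
orientation: [0.001, 0.141, 0.99, -0.0]
wrist_force: [-0.2, -0.4, -0.5]
grip_width: 0.995
finger_force: 0.0
```

Request:
apply_moves --series "-1.2 4.6 0 0 0 0;0 0 0 0 0 0;0 0 0 0 0 0"

```text
time: 15.32
position: [0.6253, -0.017, 0.15]
orientation: [0.0, 0.141, 0.99, -0.0]
wrist_force: [-0.2, -0.6, 0.3]
grip_width: 1.002
finger_force: 0.0
```

```bash
python3 - <<'E'
from h import *
P=json.load(open('P.json'));print(delta([*P['col'],.02]).round(2));s=ctrl.observe();print(s['position'])
cv2.imwrite("pics/t3.png",cv2.resize(eyes.get_image("top")[150:310,220:480,::-1],None,fx=3,fy=3,interpolation=cv2.INTER_CUBIC))
E
```

```text
[ 0.04  0.04 13.  ]
[ 0.62525657 -0.01704478  0.14995896]
```

View pics/t3.png

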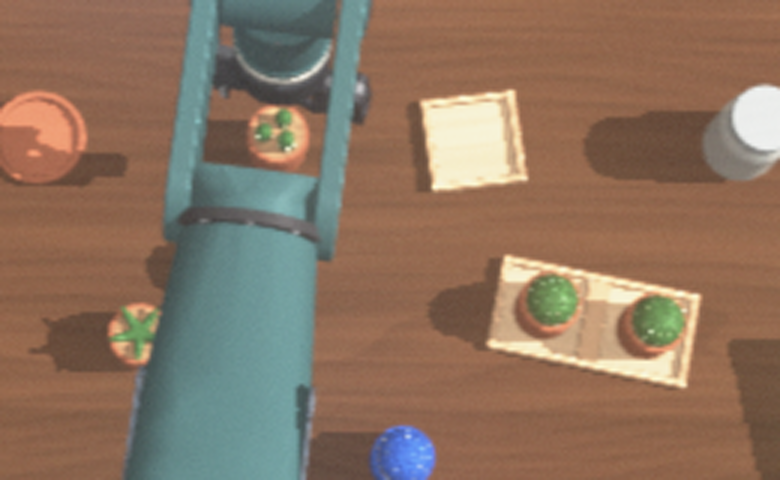

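Both balls stand upright in separate bays, at (548,303) and (655,325). The column at (278,135) lies under the gripper, so I'll pick it up.

Request:
apply_moves --series "0 0 3.5 0 0 0;0 0 3.5 0 0 0;0 0 3 0 0 0;0 0 2 0 0 0;0 0 1 0 0 0"

```text
time: 16.0
position: [0.6247, -0.0176, 0.0184]
orientation: [-0.001, 0.142, 0.99, -0.0]
wrist_force: [-0.2, 0.7, -0.5]
grip_width: 1.0
finger_force: 0.0
```

Request:
apply_moves --series "0 0 0 0 0 0;0 0 0 0 0 0;0 0 0 0 0 0;0 0 0 0 0 0;0 0 0 0 0 0" --grip 0.3

```text
time: 16.62
position: [0.6268, -0.0169, 0.0213]
orientation: [0.002, 0.141, 0.99, 0.0]
wrist_force: [-0.6, -0.2, 5.5]
grip_width: 0.615
finger_force: 63.5
```

Request:
apply_moves --series "0 0 -0.5 0 0 0;0 0 -1.5 0 0 0;0 0 -3 0 0 0;0 0 -4 0 0 0;0 0 -4 0 0 0"

```text
time: 17.25
position: [0.6248, -0.0166, 0.1504]
orientation: [-0.001, 0.141, 0.99, 0.0]
wrist_force: [0.2, 0.7, -2.1]
grip_width: 0.613
finger_force: 63.1
```

```bash
python3 - <<'E'
from h import *
P=json.load(open('P.json'));print(delta([*P['sq'],.15]).round(2));s=ctrl.observe();print(s['position'])
E
```

```text
[ -6.02 -17.03   0.03]
[ 0.62475393 -0.01664352  0.150358  ]
```

Request:
apply_moves --series "-0.9 -2.4 0 0 0 0;-1.4 -4.2 0 0 0 0;-1.4 -4.2 0 0 0 0;-1.4 -4.2 0 0 0 0;-0.9 -2.0 0 0 0 0"

```text
time: 17.88
position: [0.6348, -0.199, 0.1492]
orientation: [-0.0, 0.143, 0.99, -0.0]
wrist_force: [0.3, 1.3, -2.8]
grip_width: 0.616
finger_force: 63.3
```

Request:
apply_moves --series "0 0 3 0 0 0;0 0 3 0 0 0;0 0 2 0 0 0;0 0 0 0 0 0;0 0 0 0 0 0"

```text
time: 18.5
position: [0.6362, -0.1967, 0.0708]
orientation: [0.001, 0.141, 0.99, -0.0]
wrist_force: [0.2, -0.7, -1.2]
grip_width: 0.616
finger_force: 63.3
```

```bash
python3 - <<'E'
from h import *
P=json.load(open('P.json'));print(delta([*P['sq'],.024]).round(2));s=ctrl.observe();print(s['position'])
E
```

```text
[ 0.13 -0.07  4.67]
[ 0.63624902 -0.19669655  0.07075174]
```

Request:
apply_moves --series "0.1 0 2 0 0 0;0 0 1.5 0 0 0;0 0 0.7 0 0 0;0 0 0.3 0 0 0;0 0 0 0 0 0"

```text
time: 19.12
position: [0.6339, -0.1962, 0.0254]
orientation: [-0.001, 0.141, 0.99, 0.0]
wrist_force: [-4.6, 0.6, 4.3]
grip_width: 0.613
finger_force: 63.9
```

Request:
apply_moves --series "0 0 0 0 0 0;0 0 0 0 0 0;0 0 0 0 0 0;0 0 0 0 0 0" --grip 0.9

```text
time: 19.62
position: [0.6344, -0.1965, 0.0242]
orientation: [0.0, 0.141, 0.99, 0.0]
wrist_force: [-0.8, -0.6, -0.3]
grip_width: 0.901
finger_force: 0.0
```

Request:
apply_moves --series "0 0 -1.5 0 0 0;0 0 -2 0 0 0;0 0 -3 0 0 0;0 0 -3 0 0 0;0 0 -3 0 0 0"

```text
time: 20.25
position: [0.6349, -0.1966, 0.1528]
orientation: [0.002, 0.141, 0.99, -0.0]
wrist_force: [-0.1, 0.2, 0.1]
grip_width: 0.902
finger_force: 0.0
```

```bash
python3 - <<'E'
from h import *
P=json.load(open('P.json'));print(delta([*P['ros'],.15]).round(2));s=ctrl.observe();print(s['position'])
E
```

```text
[26.83 23.42  0.19]
[ 0.6348741  -0.19662722  0.15275063]
```

Request:
apply_moves --series "3.4 2.9 0 0 0 0;3.4 2.9 0 0 0 0;3.4 2.9 0 0 0 0;3.4 2.9 0 0 0 0;3.4 2.9 0 0 0 0" --grip 1

```text
time: 20.88
position: [0.5115, -0.0086, 0.1517]
orientation: [0.002, 0.142, 0.99, 0.0]
wrist_force: [0.2, 0.2, 0.4]
grip_width: 1.004
finger_force: 0.0
```

Request:
apply_moves --series "3.3 2.9 0 0 0 0;3.3 3 0 0 0 0;3.3 3 0 0 0 0;0 0 0 0 0 0;0 0 0 0 0 0"

```text
time: 21.5
position: [0.4424, 0.1034, 0.1509]
orientation: [0.002, 0.141, 0.99, 0.0]
wrist_force: [0.2, -0.5, -0.0]
grip_width: 1.003
finger_force: 0.0
```

```bash
python3 - <<'E'
from h import *
P=json.load(open('P.json'));print(delta([*P['ros'],.02]).round(2));s=ctrl.observe();print(s['position'])
E
```

```text
[ 0.    0.   13.09]
[0.44240962 0.10335109 0.15092008]
```

Request:
apply_moves --series "0 0 3.5 0 0 0;0 0 3.5 0 0 0;0 0 3 0 0 0;0 0 2 0 0 0;0 0 1.1 0 0 0"

```text
time: 22.12
position: [0.4419, 0.1024, 0.0175]
orientation: [-0.0, 0.142, 0.99, -0.0]
wrist_force: [-0.1, 0.5, 0.5]
grip_width: 1.004
finger_force: 0.0
```

Request:
apply_moves --series "0 0 0 0 0 0;0 0 0 0 0 0;0 0 0 0 0 0;0 0 0 0 0 0;0 0 0 0 0 0" --grip 0.3

```text
time: 22.75
position: [0.4431, 0.1035, 0.0198]
orientation: [0.002, 0.141, 0.99, 0.0]
wrist_force: [0.5, -1.0, 5.3]
grip_width: 0.616
finger_force: 63.3
```

Request:
apply_moves --series "0 0 -0.5 0 0 0;0 0 -1.5 0 0 0;0 0 -3 0 0 0;0 0 -4 0 0 0;0 0 -4 0 0 0"

```text
time: 23.38
position: [0.441, 0.1035, 0.1497]
orientation: [-0.0, 0.141, 0.99, 0.0]
wrist_force: [0.2, -0.3, -1.7]
grip_width: 0.61
finger_force: 62.9
```

```bash
python3 - <<'E'
from h import *
P=json.load(open('P.json'));print(delta([*P['sau'],.15]).round(2));s=ctrl.observe();print(s['position'])
E
```

```text
[-15.61  15.13  -0.04]
[0.44102841 0.10354146 0.14972492]
```

Request:
apply_moves --series "-1.6 1.5 0 0 0 0;-3 3 0 0 0 0;-3 3 0 0 0 0;-3 3 0 0 0 0;-3 3 0 0 0 0"

```text
time: 24.0
position: [0.6108, 0.1957, 0.1485]
orientation: [-0.0, 0.141, 0.99, -0.0]
wrist_force: [0.4, -0.9, -1.6]
grip_width: 0.613
finger_force: 62.9
```

Request:
apply_moves --series "-2 1.6 0 0 0 0;0 0 3 0 0 0;0 0 3 0 0 0;0 0 2 0 0 0;0 0 0 0 0 0"

```text
time: 24.62
position: [0.6321, 0.2044, 0.066]
orientation: [-0.002, 0.141, 0.99, -0.001]
wrist_force: [-0.3, 0.1, -1.3]
grip_width: 0.61
finger_force: 63.0
```

Request:
apply_moves --series "0 0 0 0 0 0;0 0 0 0 0 0"

```text
time: 24.88
position: [0.6348, 0.205, 0.0705]
orientation: [0.002, 0.141, 0.99, 0.001]
wrist_force: [0.1, 1.3, -1.1]
grip_width: 0.613
finger_force: 63.0
```

```bash
python3 - <<'E'
from h import *
P=json.load(open('P.json'));print(delta([*P['sau'],.024]).round(2));s=ctrl.observe();print(s['position'])
E
```

```text
[ 0.17 -0.04  4.65]
[0.63478942 0.20500639 0.0705178 ]
```

Request:
apply_moves --series "0.1 0 2 0 0 0;0 0 1.5 0 0 0;0 0 0.7 0 0 0;0 0 0.3 0 0 0;0 0 0.1 0 0 0"

```text
time: 25.5
position: [0.6317, 0.2048, 0.024]
orientation: [-0.001, 0.141, 0.99, -0.001]
wrist_force: [-7.0, -2.7, 10.2]
grip_width: 0.612
finger_force: 64.0
```

Request:
apply_moves --series "0 0 0 0 0 0;0 0 0 0 0 0;0 0 0 0 0 0;0 0 0 0 0 0" --grip 0.9

```text
time: 26.0
position: [0.6328, 0.205, 0.0221]
orientation: [-0.0, 0.141, 0.99, 0.0]
wrist_force: [-0.0, 0.2, 0.5]
grip_width: 0.901
finger_force: 0.0
```

Request:
apply_moves --series "0 0 -1.5 0 0 0;0 0 -2 0 0 0;0 0 -3 0 0 0;0 0 -3 0 0 0;0 0 -3 0 0 0"

```text
time: 26.62
position: [0.6332, 0.2052, 0.1508]
orientation: [0.001, 0.141, 0.99, 0.001]
wrist_force: [0.0, 0.2, -0.2]
grip_width: 0.9
finger_force: 0.0
```

Request:
apply_moves --series "4 0 -1 0 0 0;4 0 -1 0 0 0;4 0 -1 0 0 0;4 0 -1 0 0 0;0 0 0 0 0 0"

```text
time: 27.25
position: [0.4781, 0.2511, 0.1912]
orientation: [0.002, 0.14, 0.99, 0.002]
wrist_force: [0.3, -0.3, 0.0]
grip_width: 0.903
finger_force: 0.0
```

```bash
python3 - <<'E'
from h import *
print(ctrl.observe()['position'])
cv2.imwrite("pics/t4.png",cv2.resize(eyes.get_image("top")[150:310,200:460,::-1],None,fx=3,fy=3,interpolation=cv2.INTER_CUBIC))
cv2.imwrite("pics/s4.png",eyes.get_image("side")[:,:,::-1])
E
```

```text
[0.47814721 0.25110005 0.19122459]
```

View pics/t4.png

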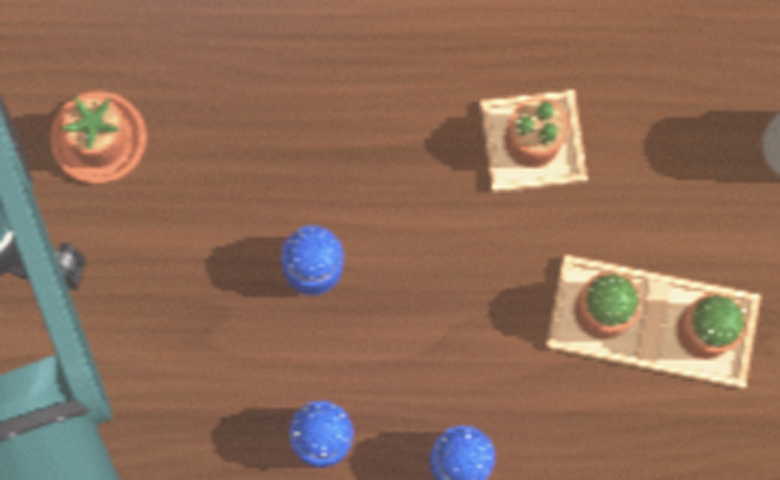

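View pics/s4.png

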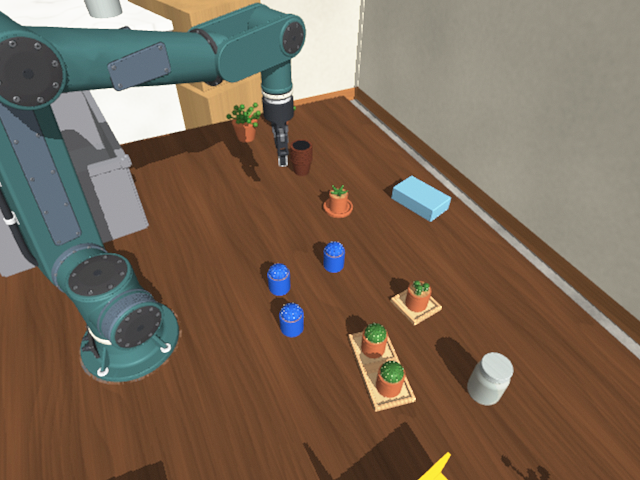

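All four pots stand upright in their places in both views. Pot rims in t4 are at about (92,127), (537,130), (610,303) and (714,325). I'll check these against the targets, then hand in.

```bash
python3 - <<'E'
from h import *
from cell import ticket
P=json.load(open('P.json'))
e=[1e3*(w("top",(X+.5)/3-.5+200,(Y+.5)/3-.5+150,.058)-P[k]) for k,X,Y in [("sau",92,127),("sq",537,130),("twL",610,303),("twR",714,325)]]
print(np.round(e,1))
if np.abs(e).max()<9: print(ticket.job_done())
E
```

```text
[[-2.9  0. ]
 [-3.7  1.8]
 [-1.2  0.7]
 [-2.   1.8]]
the job is handed in; nothing more can be done
None
```

The job is handed in: both ball cacti stand in separate bays of the long tray, the column cactus in the square tray and the rosette on the saucer, each within about 4 mm of centre along each axis by the camera check (the judge's verdict was not shown).

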